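Clamp the chocolate block behind its pressure plate and keep the trigger pulled

TASK

I want to shave curls off the chocolate block on the clamp board. Draw the tall white plate straight up out of the wire rack and stand it in the guides in front of the block, then pump the clamp's trigger until the spring pad presses the plate against the block: the pad's spring should be clearly squeezed but not bottomed out, because too much pressure cracks the chocolate. The clamp has no lock, so finish while you are still holding the trigger pulled with the block pinched, and leave everything else where it stands.

Things in the scene. Friction and masses are not known exactly. Their poses are not given: they have to be found in the camera images.
- tall_plate: The tall plate, plain white board 8 mm thick (its x), 120 mm wide (y), 120 mm high (z), 0.09 to 0.14 kg. Origin: centre of its lower edge. It starts upright in one of the rack's three slots; the two others hold plates of the same make that are only 70 mm high.
- plate_rack: Wire rack, fixed: wooden base 136 x 140 mm, floor of the slots at z = 12 mm. Origin: centre of its underside. Slots at x = -40, 0 and +40 mm, each 10 mm wide along x between two wire loops that reach 63 mm above the worktop; the plates' faces look along its x. Low plates reach z = 82 mm, the tall one 132 mm.
- low_plate_a: Low white plate, 8 x 120 x 70 mm, in another slot of the rack, to be left there. Origin: centre of its lower edge.
- low_plate_b: The other low white plate, 8 x 120 x 70 mm, in the rack, to be left there. Origin: centre of its lower edge.
- clamp_board: Clamp board, fixed, wood, 400 (x) x 160 (y) mm, top at z = 16 mm. Origin: centre of its underside. Along its x: clamp with upright black handle and trigger at x = -110 to -45 mm, pad, plate guides, block, end stop (face at x = 175, top at z = 67 mm). Rod axis at z = 46 mm, clamp head at most 66 mm high, handle top at z = 178 mm.
- chocolate_block: Dark chocolate block, loose on the board against the end stop: 90 (x) x 96 (y) x 50 mm high, 0.45 to 0.75 kg, axes as the board's. Origin: centre of its underside; the face for the plate is at its x = -45 mm. It cracks at about 30 N.
- guide_seat (a point): Point on the board's top (z = 16 mm) between the guides, axes as the board's. Two upright aluminium channels at its y = +-59 mm take the plate's side edges: slot 15 mm wide along x (-7 to +8), 128 mm along y, walls up to z = 62 mm, then flared lips up to 74 mm. The block's face lies at x = +7.3 to +8.
- pad_face (a point): Centre of the front face of the clamp's rubber pad, 34 mm across, looking along the board's +x, 46 mm above the worktop. It starts 12 to 32 mm short of the guides' near wall.
- clamp_rod (a joint): Travel of the clamp's toothed rod with head and pad, m, grows towards the block (starts 0.016 to 0.036). With the plate on the block and the spring slack the pad touches at about 0.055. A drag of 3 N holds the rod between strokes, but it is no lock.
- clamp_pad (a joint): How far the pad's spring is squeezed, m: 0 slack, 0.006 bottomed out (the 6 mm gap between pad and steel head closes); about 3 N per mm, so 18 N at the bottom. When the trigger is let go the rod slips back until the spring is nearly slack.
- clamp_trigger (a joint): Swing of the trigger, rad: 0 at rest, 0.42 fully pulled; a return spring opens it (with the rod's drag 4 to 5 N at the finger to pull it free of load). Pulling it (top towards the handle) drives the rod by a pawl, about 14 mm a full stroke less 2 to 5 mm of idle travel to the next 5 mm tooth, so mostly two teeth (10 mm) a stroke; on the way back the pawl clicks over the teeth. Rod force is about 1.4 times that on the trigger.
- handle_grip (a point): On the outer face (the board's -x side) of the fixed upright handle, 145 mm above the worktop. Handle 15 mm thick along x, 24 mm wide, its axes as the board's. The handle does not give: only the trigger moves, so either leave the finger behind the handle clear of it or shift the hand towards the handle while closing.
- trigger_grip: The trigger's black bar, 20 mm wide, 10 mm thick, in front (+x side) of the handle. Origin: its pivot, 98 mm above the worktop; it turns with the trigger. Its upper end is about 160 mm above the worktop. Nothing stands over it.
- trigger_front (a point): On the trigger's outer face where a finger bears, 146 mm above the worktop at rest. Over handle and trigger it measures 54 mm at rest and about 34 mm fully pulled.
- kitchen_timer: Round white wind-up timer, 68 mm across, 56 mm high; leave it. Origin: underside.
- bench_scraper: Dough scraper lying flat, 154 x 108 x 16 mm; leave it.
- masking_tape: Roll of tape, 82 mm across, 24 mm high; leave it.
- ring_cutter_0: Steel ring cutter, 71 mm across, 36 mm high; leave it.
- ring_cutter_1: Steel ring cutter, 55 mm across, 31 mm high; leave it.
Mind the look-alikes: they are no part of the job. What is shaped like the chocolate_block but yellow is not meant.

How it is judged:
On the way, in this order (a step that is already met when the one before it is completed fails the run):
1. the tall plate is drawn up clear of the rack's wires (z of tall_plate in the frame of plate_rack above 0.065 m and contact force between the fingers and tall_plate above 0.5 N), for 0.1 s.
2. the tall plate stands upright in the guides on the board and is let go (z of tall_plate in the frame of clamp_board between 0.012 and 0.021 m and x of tall_plate in the frame of clamp_board between 0.072 and 0.085 m and y of tall_plate in the frame of clamp_board between -0.007 and 0.007 m and angle between tall_plate's own z axis and vertical below 0.2 rad and angle between the x axis of tall_plate and the x axis of clamp_board, either way round below 0.15 rad and contact force between the fingers and tall_plate below 0.2 N), for 0.2 s.
3. the trigger has driven the pad on to the plate (value of joint clamp_pad above 0.0008 m and contact force between the fingers and trigger_grip above 0.5 N), for 0.1 s.
At the end, for the whole second after the job is handed in: Tall plate upright (4 deg) on the board in its guides, flat on the block, not touched by the hand; pad spring squeezed 1.5 to 5.2 of 6 mm, plate on block with 3 to 22 N; block at the end stop; fingers still hold the trigger pulled (over 1.5 N and 0.04 rad) (z of tall_plate in the frame of clamp_board between 0.012 and 0.021 m and x of tall_plate in the frame of clamp_board between 0.077 and 0.085 m and y of tall_plate in the frame of clamp_board between -0.007 and 0.007 m and angle between tall_plate's own z axis and vertical below 0.07 rad and angle between the x axis of tall_plate and the x axis of clamp_board, either way round below 0.07 rad and contact force between the fingers and tall_plate below 0.2 N and value of joint clamp_pad between 0.0015 and 0.0052 m and contact force between tall_plate and chocolate_block between 3 and 22 N and contact force between the fingers and trigger_grip above 1.5 N and value of joint clamp_trigger above 0.04 rad and contact force between the arm and chocolate_block below 0.2 N and x of chocolate_block in the frame of clamp_board above 0.125 m and z of chocolate_block in the frame of clamp_board below 0.021 m and angle between chocolate_block's own z axis and vertical below 0.05 rad and linear speed of tall_plate below 0.01 m/s); the arm keeps its last pose, push and grip.
It fails at once if the chocolate is pressed with more than 30 N (contact force between tall_plate and chocolate_block above 30 N).
It fails at once if a low plate is moved or taken from the rack (distance of any of low_plate_a, low_plate_b from where it was at the start of the episode above 0.015 m).
It fails at once if the timer, scraper, tape or a ring cutter is pushed away (distance of any of kitchen_timer, bench_scraper, masking_tape, ring_cutter_0, ring_cutter_1 from where it was at the start of the episode above 0.03 m).
It also fails if it takes over 72 s, if anything falls off the work surface, if the arm or the gripper's body presses on something with over 40 N, if the wrist force passes 120 N, or if a joint passes its speed limit or range.

ROBOT

A 6-joint arm with a two-finger parallel gripper is mounted at the origin on a cart in front of the work surface, level with it; the furniture and walls round the work are solid. World frame = base frame: x ahead of the robot, y to its left, z up, the work surface at z = 0. Lengths are in m, angles in rad, forces in N, time in s.
With the tool pointing down it reaches from about 0.35 to 0.8 m from the base axis. Payload 7.3 kg.
Tool frame: the origin (TCP) lies on the centre line of the jaws, within the pads' length; the fingertips stand 8 mm ahead of it and the grasp point (between the pads) lies 11 mm behind it; z points along the fingers, y is the line along which they close (so a half turn about z gives the same grasp; the last joint's range is limited). The gripper opens to 85 mm and grips with 20 to 120 N. Pads are 22 mm wide; open, the fingers measure 114 mm over their backs; the gripper's body (76 mm by 85 mm) begins 54 mm behind the grasp point. The pads swing forward as they close: fully open they stand 13 mm farther back than shut.
Start: joints at [-1.346, 0.342, 1.524, -0, 1.275, -0.146], TCP at [0.19, -0.489, 0.239] pointing down, gripper open.
Joint ranges: [-2.53, 2.53], [-0.77, 2.02], [0.04, 2.7], [-1, 4.14], [0.28, 2.66], [-3.11, 3.11]. Speed limits (rad/s): [2.57, 2.57, 3.14, 3.14, 3.14, 3.14].

INTERFACE

Orientations are given as a 3x3 rotation matrix whose columns are the frame's x, y, z axes.
In Python, from rig import ctrl gives the robot as it stands.
- The arm moves only by the tool drive_tool, never from a script. Its argument "motion" is a list of rows, each a list of 7 numbers: the finger opening in cm, from 0 to 8.54, then the shift along the tool's x, y, z in cm, then the turn, a rotation vector about the tool's x, y, z in degrees. In form: [[gripper, dx, dy, dz, rx, ry, rz], ...]. A call has 1 to 20 rows; each row shifts and turns the commanded pose from where the row before left it, along the tool's axes as they then stand; what a row does not reach is not made up. A row lasts 1/12 s, in which the tool goes at most 41.7 mm and 7.16 degrees, less where a joint would pass 70% of its speed; a pose out of reach is approached as far as the arm can. A call is refused whole if a number of a shift passes 4.17 or a number of a turn 7.16, either way. A call with a gripper value outside its range is refused whole. The fingers move at their own pace and stop on an object; the grip force is fixed at half the most. Time passes only in rows, so rows that do not move let the fingers close. It gives the time, the measured TCP pose, the force, the opening and the grip force at its end, in the units of the state.
- ctrl.state(): the state, without advancing time (a new reading comes with each control period).
- ctrl.read_camera(name): name is "scene" or "top" or "wrist"; returns a dict with "frame" (400x640x3 uint8, blue, green, red), "intrinsics" (3x3 intrinsics, pixels), "rvec" (rotation vector, rad) and "tvec" (3), from world to camera coordinates, as OpenCV has them. Camera axes: x right, y down, z forward; pixel columns grow to the right and rows downward; lengths in m; the calibration is good to about 2 mm. A picture is of the moment at which its call begins. There is no depth.
- ctrl.job_done(): hands the job in; it is judged then, once.
Trained networks look in a picture, given as the dict that the camera call returned (one of the last four; its "shot" number tells which), for a name from the list of things; names that differ only in an ending like _2 or _b are one class to them, and where a whole thing is asked for, a point or a joint stands for the part that bears it (a point fixed in the world has none). Each returns a list of dicts, best first, with "p" (0 to 1); they miss things now and then, are a little off and sometimes report something else, mostly with a low value. They report only what shows in the picture. A call takes as long as a camera call. They do not tell look-alikes from the thing itself.
- ctrl.spot_in(target, picture): "position" ([column, row] in pixels, amid what is visible of it).
- ctrl.tip_of(target, picture): "position" ([column, row] in pixels: a listed point, or the origin of a listed thing).
The state is a dict: "time_s": time; "joint_pos": joint angles; "qd": joint speeds; "joint_torque": joint torques, N m; "tool_pos": TCP position; "ee_rot": TCP orientation; "ft_force": force on the tool from outside, world axes, zero at the start; "torque": the same for the moment, N m; "opening": opening from 0.0 (shut) to 1.0 (fully open); "grip_force": force on a finger pad.
Only numpy, scipy, OpenCV 4.12 (cv2) and the standard library are available. Lean on these libraries where they do the work, as an engineer would, in place of code of your own. Each camera call takes 0.05 s, during which the arm holds its last target. There are 200 camera calls.

## Working session

There is one attempt and no reset: what is moved stays moved. The work goes in short steps, Python scripts to look and compute and a tool call to move; the robot and the scene stay as the last step left them, time stands still between calls to the robot, and variables do not carry over. Pictures are saved under pics/ and viewed, at most 10 in all, crops included, and the job is handed in when it is done.

Besides the shell and the picture viewer there is one more tool, called after ">>>" as a command line: name --pt "numbers of a row" for each row, then --argument value for the rest. drive_tool: Moves the arm, as the interface text tells. Its arguments: {"type":"object","properties":{"motion":{"type":"array","items":{"type":"array","items":{"type":"number"}}}},"required":["motion"]}

```bash
mkdir -p pics; cat > h.py <<'E'
import numpy as np, cv2
from rig import ctrl
def ray(pic,uv):
    R=cv2.Rodrigues(np.array(pic["rvec"],float))[0]; t=np.array(pic["tvec"],float).ravel()
    K=np.array(pic["intrinsics"],float)
    d=R.T@np.linalg.inv(K)@np.array([uv[0],uv[1],1.]); c=-R.T@t
    return c,d/np.linalg.norm(d)
def atz(pic,uv,z):
    c,d=ray(pic,uv); return c+d*(z-c[2])/d[2]
def tri(obs):
    A=np.zeros((3,3));b=np.zeros(3)
    for p,uv in obs:
        c,d=ray(p,uv);M=np.eye(3)-np.outer(d,d);A+=M;b+=M@c
    X=np.linalg.solve(A,b)
    return X
def proj(pic,X):
    return cv2.projectPoints(np.array(X,float).reshape(-1,3),np.array(pic["rvec"],float),np.array(pic["tvec"],float),np.array(pic["intrinsics"],float),None)[0].reshape(-1,2)
E
python3 - <<'E'
from h import *
P={n:ctrl.read_camera(n) for n in("scene","top")}
cv2.imwrite("pics/scene.png",P["scene"]["frame"]);cv2.imwrite("pics/top.png",P["top"]["frame"])
Z=dict(tall_plate=.012,plate_rack=0,low_plate_a=.012,clamp_board=0,chocolate_block=.016,guide_seat=.016,pad_face=.046,handle_grip=.145,trigger_grip=.098,trigger_front=.146)
for t,z in Z.items():
    for n,p in P.items():
        for r in ctrl.tip_of(t,p)[:3]:
            print(t,n,round(r["p"],2),np.round(r["position"]),np.round(atz(p,r["position"],z),3))
for n,p in P.items(): print(n,np.round(ray(p,(320,200)),3))
E
```

```text
tall_plate scene 0.86 [237. 203.] [0.468 0.3   0.012]
tall_plate top 0.63 [230. 218.] [0.464 0.307 0.012]
plate_rack scene 0.66 [236. 208.] [0.46  0.293 0.   ]
plate_rack scene 0.3 [428. 265.] [ 0.641 -0.34   0.   ]
plate_rack scene 0.16 [297. 229.] [0.514 0.053 0.   ]
plate_rack top 0.77 [232. 220.] [0.46  0.303 0.   ]
low_plate_a scene 0.69 [241. 209.] [0.452 0.257 0.012]
low_plate_a top 0.82 [219. 214.] [0.469 0.347 0.012]
low_plate_a top 0.64 [244. 222.] [0.459 0.259 0.012]
clamp_board scene 0.55 [308. 247.] [ 0.472 -0.042  0.   ]
clamp_board scene 0.31 [300. 225.] [0.535 0.061 0.   ]
clamp_board top 0.9 [336. 239.] [ 0.477 -0.042  0.   ]
chocolate_block scene 0.93 [284. 223.] [0.492 0.086 0.016]
chocolate_block scene 0.56 [314. 189.] [0.721 0.183 0.016]
chocolate_block scene 0.46 [228. 176.] [0.567 0.493 0.016]
chocolate_block top 0.77 [186. 170.] [0.59  0.499 0.016]
chocolate_block top 0.71 [299. 225.] [0.49  0.084 0.016]
guide_seat scene 0.6 [294. 229.] [0.492 0.041 0.016]
guide_seat top 0.73 [313. 228.] [0.49  0.037 0.016]
pad_face scene 0.6 [296. 228.] [0.469 0.005 0.046]
pad_face top 0.4 [324. 230.] [ 0.484 -0.001  0.046]
handle_grip scene 0.67 [334. 219.] [ 0.461 -0.148  0.145]
handle_grip scene 0.4 [293. 229.] [ 0.355 -0.108  0.145]
handle_grip top 0.65 [370. 243.] [ 0.45  -0.141  0.145]
trigger_grip scene 0.57 [328. 230.] [ 0.466 -0.125  0.098]
trigger_grip top 0.62 [362. 239.] [ 0.467 -0.119  0.098]
trigger_front scene 0.71 [317. 207.] [ 0.471 -0.076  0.146]
trigger_front scene 0.6 [327. 204.] [ 0.505 -0.081  0.146]
trigger_front top 0.52 [355. 232.] [ 0.471 -0.092  0.146]
scene [[-0.234 -0.766  0.708]
 [ 0.633  0.608 -0.479]]
top [[ 0.081 -0.057  1.524]
 [ 0.319  0.06  -0.946]]
```

View pics/scene.png

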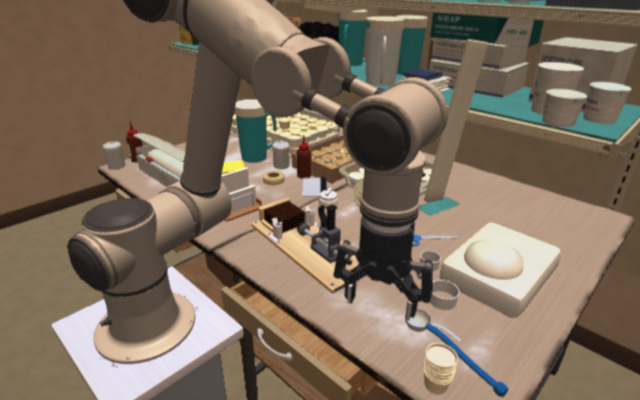

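View pics/top.png

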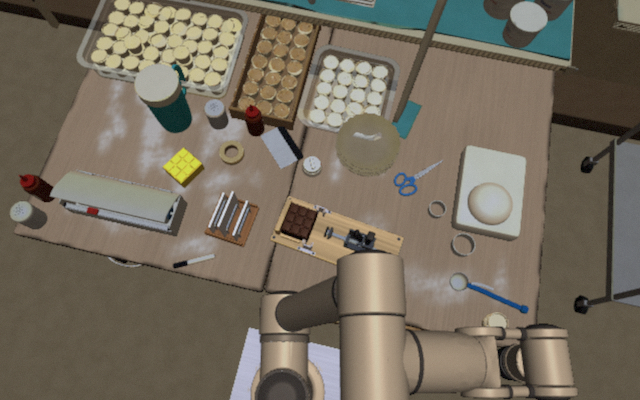

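```bash
cat >> h.py <<'E'
from scipy.spatial.transform import Rotation as Ro
def st():
    s=ctrl.state(); p=np.array(s["tool_pos"]);R=np.array(s["ee_rot"]).reshape(3,3)
    print("t",round(s["time_s"],2),"p",np.round(p,4),"yaw(toolx)",round(np.degrees(np.arctan2(R[1,0],R[0,0])),2),"tilt",np.round(R[:,2],3),"F",np.round(s["ft_force"],2),"op",round(s["opening"],3),"grip",round(s["grip_force"],1))
    return p,R,s
def need(target,yaw=None):
    p,R,s=st(); d=R.T@(np.array(target)-p)*100
    print("tool shift cm",np.round(d,2))
    if yaw is not None:
        c,q=np.cos(np.radians(yaw)),np.sin(np.radians(yaw))
        Rt=np.array([[c,q,0],[q,-c,0],[0,0,-1]])
        print("rotvec deg",np.round(np.degrees(Ro.from_matrix(R.T@Rt).as_rotvec()),2),"shift after turn",np.round(Rt.T@(np.array(target)-p)*100,2))
E
python3 - <<'E'
from h import *
p,R,s=st(); print(np.round(R,3)); need([.43,-.1,.32],0); need([.46,.30,.33],0)
p=ctrl.read_camera("top")
f=p["frame"][150:270,180:420]; cv2.imwrite("pics/crop.png",cv2.resize(f,None,fx=3.3,fy=3.3,interpolation=cv2.INTER_CUBIC))
E
```

```text
t 1.1 p [ 0.1903 -0.4893  0.2393] yaw(toolx) 21.25 tilt [ 0. -0. -1.] F [-0.07 -0.51 -0.23] op 0.999 grip 0.0
[[ 0.932  0.362  0.   ]
 [ 0.362 -0.932 -0.   ]
 [ 0.     0.    -1.   ]]
t 1.1 p [ 0.1903 -0.4893  0.2393] yaw(toolx) 21.25 tilt [ 0. -0. -1.] F [-0.07 -0.51 -0.23] op 0.999 grip 0.0
tool shift cm [ 36.45 -27.6   -8.07]
rotvec deg [ 1.000e-02 -0.000e+00  2.125e+01] shift after turn [ 23.97 -38.93  -8.07]
t 1.1 p [ 0.1903 -0.4893  0.2393] yaw(toolx) 21.25 tilt [ 0. -0. -1.] F [-0.07 -0.51 -0.23] op 0.999 grip 0.0
tool shift cm [ 53.74 -63.79  -9.07]
rotvec deg [ 1.000e-02 -0.000e+00  2.125e+01] shift after turn [ 26.97 -78.93  -9.07]
```

View pics/crop.png

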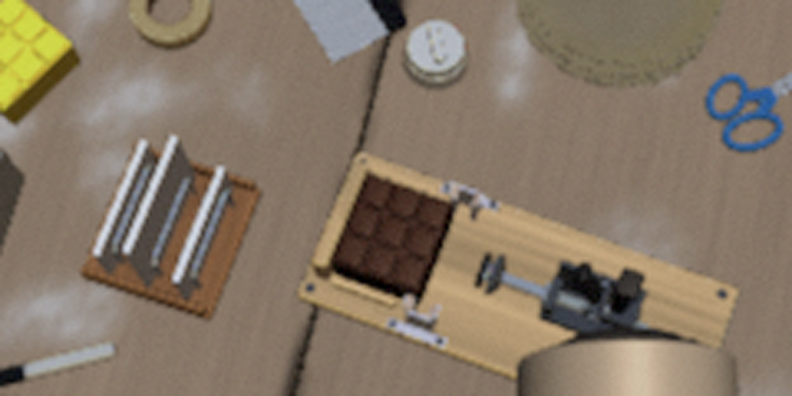

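>>> drive_tool --pt "8.5 0 0 -2 0 0 6.9" --pt "8.5 0 0 -2 0 0 6.9" --pt "8.5 0 0 -2 0 0 6.9" --pt "8.5 0 0 -2 0 0 6.9" --pt "8.5 1.78 -3.74 0 0 0 0" --pt "8.5 1.78 -3.74 0 0 0 0" --pt "8.5 1.78 -3.74 0 0 0 0" --pt "8.5 1.78 -3.74 0 0 0 0" --pt "8.5 1.78 -3.74 0 0 0 0" --pt "8.5 1.78 -3.74 0 0 0 0" --pt "8.5 1.78 -3.74 0 0 0 0" --pt "8.5 1.78 -3.74 0 0 0 0" --pt "8.5 1.78 -3.74 0 0 0 0" --pt "8.5 1.78 -3.74 0 0 0 0" --pt "8.5 1.78 -3.74 0 0 0 0"

```text
time_s: 2.4
tool_pos: [0.431, -0.1001, 0.3196]
ee_rot: [[0.994, -0.111, 0.001], [-0.111, -0.994, -0.0], [0.001, 0.0, -1.0]]
ft_force: [1.7, -0.4, -0.8]
opening: 0.998
grip_force: 0.0
```

```bash
cat > look.py <<'E'
from h import *
import sys
p0,R,s=st()
W=ctrl.read_camera("wrist"); cv2.imwrite("pics/"+sys.argv[1],W["frame"])
Z=dict(tall_plate=.012,plate_rack=0,low_plate_a=.012,clamp_board=0,chocolate_block=.016,guide_seat=.016,pad_face=.046,handle_grip=.145,trigger_grip=.098,trigger_front=.146)
for t in sys.argv[2:]:
    for r in ctrl.tip_of(t,W)[:3]: print(t,round(r["p"],2),np.round(r["position"]),np.round(atz(W,r["position"],Z[t]),4))
print(np.round(ray(W,(320,200)),3))
E
python3 look.py w1.png clamp_board chocolate_block guide_seat pad_face handle_grip trigger_grip trigger_front; python3 -c "
from h import *
need([.46,.30,.34],-6.5)"
```

```text
t 2.4 p [ 0.431  -0.1001  0.3196] yaw(toolx) -6.36 tilt [ 0.001 -0.    -1.   ] F [ 1.75 -0.44 -0.82] op 0.998 grip 0.0
clamp_board 0.55 [281. 131.] [ 0.4729 -0.0475  0.    ]
chocolate_block 0.8 [180. 127.] [0.4947 0.085  0.016 ]
guide_seat 0.91 [221. 125.] [0.4903 0.029  0.016 ]
pad_face 0.78 [238. 130.] [ 0.4835 -0.0009  0.046 ]
handle_grip 0.75 [363. 145.] [ 0.4607 -0.1442  0.145 ]
trigger_grip 0.88 [336. 134.] [ 0.4698 -0.1205  0.098 ]
trigger_front 0.71 [180. 125.] [0.4984 0.0275 0.146 ]
trigger_front 0.7 [305. 137.] [ 0.4743 -0.0896  0.146 ]
[[ 0.503 -0.109  0.454]
 [-0.289  0.038 -0.957]]
t 2.8 p [ 0.4299 -0.1034  0.3193] yaw(toolx) -6.49 tilt [-0. -0. -1.] F [-0.53 -0.5   0.05] op 0.994 grip 0.0
tool shift cm [ -1.57 -40.42  -2.08]
rotvec deg [0.02 0.   0.01] shift after turn [ -1.57 -40.42  -2.07]
```

View pics/w1.png

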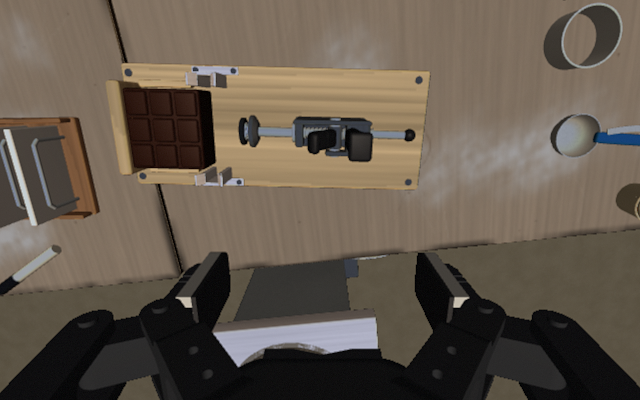

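```bash
python3 - <<'E'
from h import *
W=ctrl.read_camera("wrist")
a,b,c,d=[atz(W,q,.016)[:2] for q in((430,72),(417,190),(124,64),(142,184))]
print(a,b,c,d,np.linalg.norm(a-b),np.linalg.norm(a-c))
for u,v in((a,c),(b,d)): print("x yaw",np.degrees(np.arctan2(*(v-u)[::-1])))
print("y yaw",np.degrees(np.arctan2(*(a-b)[::-1])),"(x yaw-90 expected +180)")
E
```

```text
[ 0.52465165 -0.25497779] [ 0.36867514 -0.23393732] [0.57846925 0.13352785] [0.42178227 0.15405807] 0.1573892474509078 0.39221545837516886
x yaw 82.11331425812884
x yaw 82.20603404810032
y yaw -7.682545432159387 (x yaw-90 expected +180)
```

>>> drive_tool --pt "8.5 -0.15 -4.0 -0.2 0 0 0" --pt "8.5 -0.15 -4.0 -0.2 0 0 0" --pt "8.5 -0.15 -4.0 -0.2 0 0 0" --pt "8.5 -0.15 -4.0 -0.2 0 0 0" --pt "8.5 -0.15 -4.0 -0.2 0 0 0" --pt "8.5 -0.15 -4.0 -0.2 0 0 0" --pt "8.5 -0.15 -4.0 -0.2 0 0 0" --pt "8.5 -0.15 -4.0 -0.2 0 0 0" --pt "8.5 -0.15 -4.0 -0.2 0 0 0" --pt "8.5 -0.15 -4.0 -0.2 0 0 0" --pt "8.5 0 0 0 0 0 0" --pt "8.5 0 0 0 0 0 0"

```text
time_s: 3.85
tool_pos: [0.46, 0.2977, 0.3386]
ee_rot: [[0.994, -0.109, -0.001], [-0.109, -0.994, -0.001], [-0.001, 0.001, -1.0]]
ft_force: [0.8, -0.5, 0.0]
opening: 0.996
grip_force: 0.0
```

```bash
python3 look.py w2.png tall_plate plate_rack low_plate_a
```

```text
t 3.85 p [0.46   0.2977 0.3386] yaw(toolx) -6.28 tilt [-0.001 -0.001 -1.   ] F [ 0.83 -0.52  0.05] op 0.996 grip 0.0
tall_plate 0.83 [317. 156.] [0.4587 0.304  0.012 ]
plate_rack 0.57 [318. 153.] [0.4614 0.3022 0.    ]
low_plate_a 0.83 [346. 157.] [0.4536 0.2617 0.012 ]
low_plate_a 0.74 [289. 155.] [0.466  0.3445 0.012 ]
[[ 0.532  0.289  0.473]
 [-0.291  0.038 -0.956]]
```

View pics/w2.png

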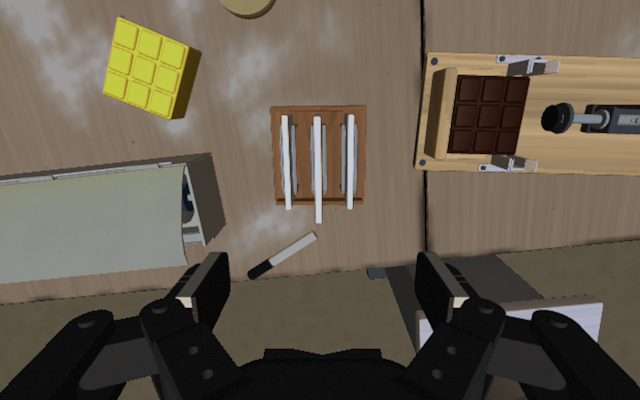

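```bash
python3 - <<'E'
from h import *
W=ctrl.read_camera("wrist")
a,b=[atz(W,q,.132)[:2] for q in((317.5,116),(319,222))]
print("tall top",a,b,(a+b)/2,np.linalg.norm(a-b),np.degrees(np.arctan2(*(a-b)[::-1])))
for q in (((286,115),(289.5,208.5)),((350.5,114),(350,208))):
    a,b=[atz(W,x,.082)[:2] for x in q]; print("low",(a+b)/2,np.linalg.norm(a-b),np.degrees(np.arctan2(*(a-b)[::-1])))
for t,z in (("guide_seat",.016),("chocolate_block",.016),("pad_face",.046)):
    for r in ctrl.tip_of(t,W)[:2]: print(t,round(r["p"],2),np.round(r["position"]),np.round(atz(W,r["position"],z),4))
need([.4595,.3035,.16],-6.5)
E
```

```text
tall top [0.52029594 0.29238604] [0.40276671 0.30453617] [0.46153132 0.29846111] 0.11815559746689178 -5.902250138987798
low [0.46535675 0.33686548] 0.1178198126517451 -6.15105421317748
low [0.4574453  0.25935522] 0.11832283608302663 -5.349210421906347
guide_seat 0.69 [505. 115.] [0.4882 0.0346 0.016 ]
chocolate_block 0.86 [164.  74.] [0.5937 0.4936 0.016 ]
chocolate_block 0.55 [468. 117.] [0.4913 0.086  0.016 ]
pad_face 0.56 [547. 115.] [ 0.484  -0.0041  0.046 ]
t 4.25 p [0.46   0.2961 0.3396] yaw(toolx) -6.45 tilt [ 0. -0. -1.] F [ 0.27 -0.01  0.8 ] op 0.995 grip 0.0
tool shift cm [-0.14 -0.73 17.96]
rotvec deg [-0.   -0.02  0.05] shift after turn [-0.14 -0.73 17.96]
```

>>> drive_tool --pt "6 0.13 -0.26 3.3 0 0 -0.4" --pt "6 0 0 3.3 0 0 0" --pt "6 0 0 3.3 0 0 0" --pt "6 0 0 3.3 0 0 0" --pt "6 0 0 3.3 0 0 0" --pt "5 0 0 3.0 0 0 0" --pt "4 0 0 2.5 0 0 0" --pt "3 0 0 1.0 0 0 0" --pt "3 0 0 0.6 0 0 0" --pt "3 0 0 0 0 0 0" --pt "3 0 0 0 0 0 0"

```text
time_s: 5.17
tool_pos: [0.4622, 0.2998, 0.1045]
ee_rot: [[0.995, -0.104, 0.002], [-0.104, -0.995, 0.001], [0.002, -0.001, -1.0]]
ft_force: [0.3, 0.4, -0.3]
opening: 0.353
grip_force: 0.0
```

```bash
python3 look.py w3.png tall_plate; python3 - <<'E'
import cv2;f=cv2.imread("pics/w3.png");cv2.imwrite("pics/w3c.png",f)
E
```

```text
t 5.17 p [0.4622 0.2998 0.1045] yaw(toolx) -5.97 tilt [ 0.002  0.001 -1.   ] F [ 0.34  0.45 -0.34] op 0.353 grip 0.0
tall_plate 0.73 [317. 208.] [0.4596 0.3029 0.012 ]
[[ 0.534  0.291  0.239]
 [-0.288  0.038 -0.957]]
```

View pics/w3.png

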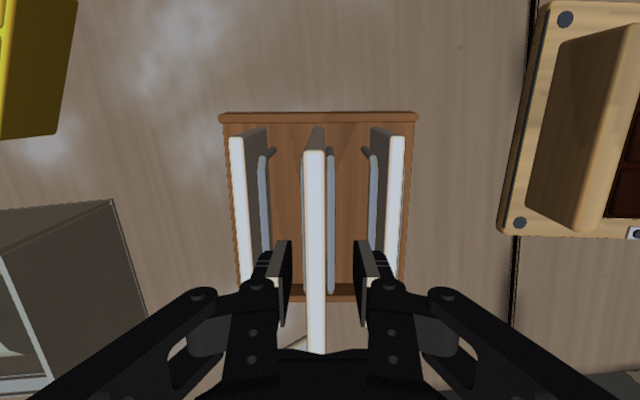

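>>> drive_tool --pt "2 0 -0.15 0 0 0 0" --pt "1.2 0 0 0 0 0 0" --pt "0.4 0 0 0 0 0 0" --pt "0.4 0 0 0 0 0 0" --pt "0.4 0 0 0 0 0 0" --pt "0.4 0 0 0 0 0 0"

```text
time_s: 5.77
tool_pos: [0.4621, 0.3014, 0.1042]
ee_rot: [[0.995, -0.104, 0.002], [-0.104, -0.995, 0.001], [0.002, -0.001, -1.0]]
ft_force: [0.1, 0.7, 5.8]
opening: 0.083
grip_force: 59.4
```

>>> drive_tool --pt "0.3 0 0 -0.3 0 0 0" --pt "0.3 0 0 -0.6 0 0 0" --pt "0.3 0 0 -1 0 0 0" --pt "0.3 0 0 -1.3 0 0 0" --pt "0.3 0 0 -1.5 0 0 0" --pt "0.3 0 0 -1.5 0 0 0" --pt "0.3 0 0 -1.5 0 0 0" --pt "0.3 0 0 -1.5 0 0 0" --pt "0.3 0 0 -1.5 0 0 0" --pt "0.3 0 0 -1.0 0 0 0" --pt "0.3 0 0 0 0 0 0" --pt "0.3 0 0 0 0 0 0" --pt "0.3 0 0 0 0 0 0"

```text
time_s: 6.85
tool_pos: [0.461, 0.3007, 0.2195]
ee_rot: [[0.995, -0.104, -0.001], [-0.104, -0.995, -0.001], [-0.001, 0.001, -1.0]]
ft_force: [0.5, -0.6, -1.1]
opening: 0.085
grip_force: 58.9
```

```bash
python3 - <<'E'
from h import *
W=ctrl.read_camera("wrist"); S=ctrl.read_camera("scene"); T=ctrl.read_camera("top")
for n,P in(("wrist",W),("scene",S),("top",T)):
  for t,z in (("tall_plate",.128),("guide_seat",.016),("chocolate_block",.016)):
    for r in ctrl.tip_of(t,P)[:2]: print(n,t,round(r["p"],2),np.round(r["position"]),np.round(atz(P,r["position"],z),4))
need([.49,.035,.205],-7.85)
cv2.imwrite("pics/w4.png",W["frame"])
E
```

```text
wrist tall_plate 0.9 [322. 207.] [0.4594 0.3001 0.128 ]
wrist tall_plate 0.21 [636. 123.] [0.4975 0.0766 0.128 ]
wrist chocolate_block 0.59 [113.  59.] [0.5961 0.492  0.016 ]
wrist chocolate_block 0.55 [523. 120.] [0.495  0.0866 0.016 ]
scene tall_plate 0.65 [231. 172.] [0.4609 0.3075 0.128 ]
scene guide_seat 0.71 [296. 233.] [0.4802 0.0199 0.016 ]
scene chocolate_block 0.86 [282. 221.] [0.4944 0.1001 0.016 ]
scene chocolate_block 0.55 [316. 188.] [0.7322 0.184  0.016 ]
top guide_seat 0.61 [314. 232.] [0.4805 0.0309 0.016 ]
top chocolate_block 0.66 [299. 223.] [0.4965 0.0857 0.016 ]
top chocolate_block 0.52 [184. 168.] [0.5948 0.5052 0.016 ]
t 7.45 p [0.4615 0.301  0.2202] yaw(toolx) -5.95 tilt [-0. -0. -1.] F [-1.26 -0.72 -0.55] op 0.083 grip 58.9
tool shift cm [ 5.59 26.16  1.52]
rotvec deg [0.01 0.   1.9 ] shift after turn [ 6.46 25.96  1.52]
```

View pics/w4.png

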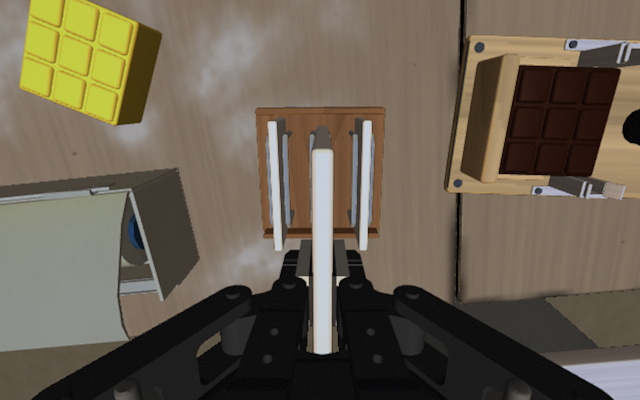

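>>> drive_tool --pt "0.3 0 1 0 0 0 1.9" --pt "0.3 0.7 2.2 0 0 0 0" --pt "0.3 0.8 2.8 0 0 0 0" --pt "0.3 0.8 2.8 0 0 0 0" --pt "0.3 0.8 2.8 0 0 0 0" --pt "0.3 0.8 2.8 0 0 0 0" --pt "0.3 0.8 2.8 0 0 0 0" --pt "0.3 0.5 1.7 0 0 0 0" --pt "0.3 0.2 0.7 0 0 0 0" --pt "0.3 0 0 0 0 0 0" --pt "0.3 0 0 0 0 0 0" --pt "0.3 0 0 0 0 0 0"

```text
time_s: 8.45
tool_pos: [0.4883, 0.1003, 0.2203]
ee_rot: [[0.991, -0.136, -0.0], [-0.136, -0.991, 0.0], [-0.0, -0.0, -1.0]]
ft_force: [-0.5, -0.3, -1.0]
opening: 0.086
grip_force: 58.9
```

```bash
python3 look.py w5.png guide_seat chocolate_block pad_face; python3 - <<'E'
import cv2;f=cv2.imread("pics/w5.png")[0:300,200:640];cv2.imwrite("pics/w5c.png",cv2.resize(f,None,fx=1.8,fy=1.8,interpolation=cv2.INTER_CUBIC))
E
```

```text
t 8.45 p [0.4883 0.1003 0.2203] yaw(toolx) -7.83 tilt [-0.  0. -1.] F [-0.5  -0.31 -0.97] op 0.086 grip 58.9
guide_seat 0.65 [382. 166.] [0.4868 0.034  0.016 ]
chocolate_block 0.8 [335. 166.] [0.4942 0.0847 0.016 ]
pad_face 0.89 [425. 169.] [ 0.485  -0.0026  0.046 ]
[[ 0.56   0.089  0.355]
 [-0.289  0.047 -0.956]]
```

View pics/w5c.png

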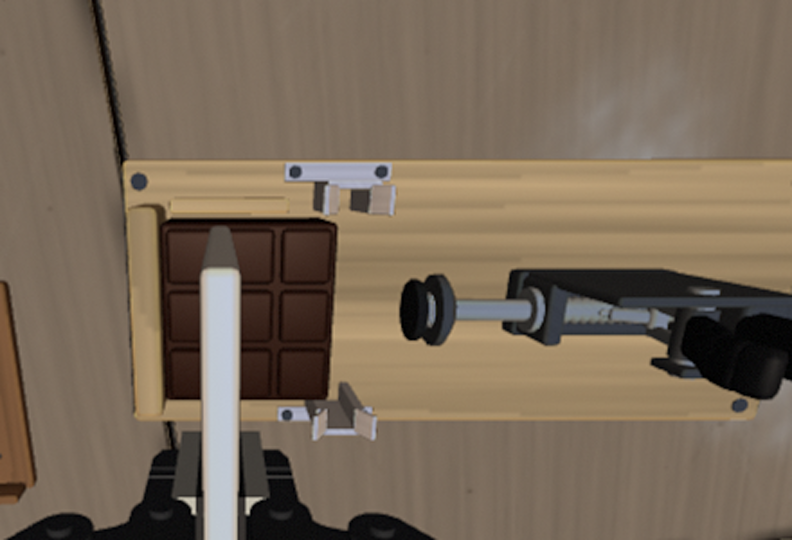

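```bash
python3 - <<'E'
from h import *
W=ctrl.read_camera("wrist"); p,R,s=st()
g=lambda x,y,z: atz(W,(200+x/1.8,y/1.8),z)[:2]
yaw=np.radians(82.15); ex=np.array([np.cos(yaw),np.sin(yaw)]); ey=np.array([-ex[1],ex[0]])
def show(n,q): print(n,np.round(q,4),"board-axes rel tcp mm",np.round([(q-p[:2])@ex*1000,(q-p[:2])@ey*1000],1))
show("block LF",g(163,220,.066));show("block RF",g(336,221,.066));show("block RN",g(330,399,.066));show("block LN",g(166,399,.066))
show("far guide z74",g(355,199,.074)); show("far outer L",g(315,198,.074));show("far outer R",g(395,200,.074))
show("near guide z74",g(344.5,438,.074));show("nearL",g(313,438,.074));show("nearR",g(376,438,.074))
show("board LF",g(126,162,.016));show("board far edge mid",g(700,158,.016));show("board LN",g(136,420,.016))
show("board near edge",g(550,420,.016))
for z in(.248,.24): show("plate top ctr",g(220.5,275,z));show("plate top far",g(220.5,268,z))
E
```

```text
t 8.7 p [0.4884 0.1002 0.2202] yaw(toolx) -7.78 tilt [-0. -0. -1.] F [ 0.29 -0.59 -0.99] op 0.088 grip 58.9
block LF [0.5482 0.1195] board-axes rel tcp mm [ 27.3 -56.6]
block RF [0.5362 0.0351] board-axes rel tcp mm [-57.9 -56.3]
block RN [0.4432 0.0456] board-axes rel tcp mm [-60.3  37.3]
block LN [0.4551 0.1332] board-axes rel tcp mm [28.2 37.4]
far guide z74 [0.5458 0.0269] board-axes rel tcp mm [-64.7 -66.9]
far outer L [0.5488 0.0456] board-axes rel tcp mm [-45.8 -67.3]
far outer R [0.5428 0.0081] board-axes rel tcp mm [-83.7 -66.5]
near guide z74 [0.4231 0.0409] board-axes rel tcp mm [-67.6  56.6]
nearL [0.4254 0.0576] board-axes rel tcp mm [-50.8  56.6]
nearR [0.4208 0.0242] board-axes rel tcp mm [-84.5  56.5]
board LF [0.5802 0.14  ] board-axes rel tcp mm [ 52.  -85.5]
board far edge mid [ 0.5388 -0.1792] board-axes rel tcp mm [-269.9  -88.1]
board LN [0.4253 0.1622] board-axes rel tcp mm [52.8 70.9]
board near edge [ 0.3894 -0.1004] board-axes rel tcp mm [-212.3   70.6]
plate top ctr [0.5446 0.0916] board-axes rel tcp mm [ -0.8 -56.9]
plate top far [0.5459 0.0914] board-axes rel tcp mm [ -0.8 -58.2]
plate top ctr [0.5434 0.0918] board-axes rel tcp mm [ -0.8 -55.7]
plate top far [0.5448 0.0916] board-axes rel tcp mm [ -0.8 -57.1]
```

>>> drive_tool --pt "0.3 0.2 1.2 0 0 0 -0.3" --pt "0.3 0.3 2.2 0 0 0 0" --pt "0.3 0.3 2.2 0 0 0 0" --pt "0.3 0.1 1.1 0.5 0 0 0" --pt "0.3 0 0 1.5 0 0 0" --pt "0.3 0 0 1.5 0 0 0" --pt "0.3 0 0 0.8 0 0 0" --pt "0.3 0 0 0 0 0 0" --pt "0.3 0 0 0 0 0 0" --pt "0.3 0 0 0 0 0 0"

```text
time_s: 9.53
tool_pos: [0.489, 0.0321, 0.1779]
ee_rot: [[0.991, -0.131, 0.001], [-0.131, -0.991, -0.0], [0.001, 0.0, -1.0]]
ft_force: [0.1, 0.5, -0.9]
opening: 0.082
grip_force: 58.9
```

```bash
python3 look.py w6.png guide_seat; python3 - <<'E'
import cv2;f=cv2.imread("pics/w6.png")[60:400,150:500];cv2.imwrite("pics/w6c.png",cv2.resize(f,None,fx=1.76,fy=1.76,interpolation=cv2.INTER_CUBIC))
E
```

```text
t 9.53 p [0.489  0.0321 0.1779] yaw(toolx) -7.53 tilt [ 0.001 -0.    -1.   ] F [ 0.1   0.47 -0.86] op 0.082 grip 58.9
guide_seat 0.72 [319. 184.] [0.4878 0.0347 0.016 ]
[[ 0.561  0.022  0.312]
 [-0.288  0.045 -0.957]]
```

View pics/w6c.png

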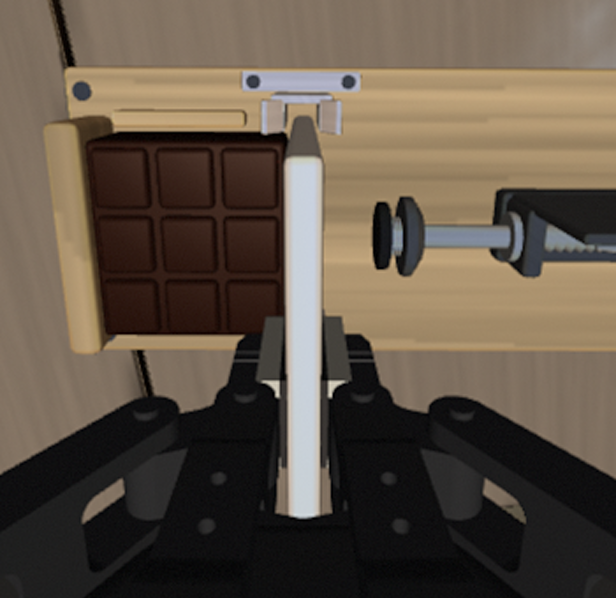

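```bash
python3 - <<'E'
from h import *
W=ctrl.read_camera("wrist"); p,R,s=st()
g=lambda x,y,z: atz(W,(150+x/1.76,60+y/1.76),z)[:2]
def show(n,q): d=R[:2,:2].T@(q-p[:2])*1000; print(n,"tool x,y mm",np.round(d,1))
show("board far",g(300,68,.016));show("board near",g(150,350,.016));show("board near R",g(450,350,.016));show("board far R",g(600,68,.016))
show("block far",g(190,135,.066));show("block near",g(190,334,.066))
show("block face far",g(288,140,.066));show("block left far",g(90,140,.066));show("block left near",g(106,333,.066))
show("lip L",g(262,115,.074));show("lip R",g(342,115,.074));show("lip web",g(302,97,.062))
show("plate top far",g(303,155,.206));show("plate bot far",g(304,118,.086))
E
```

```text
t 9.68 p [0.489 0.032 0.178] yaw(toolx) -7.54 tilt [ 0.001 -0.    -1.   ] F [ 0.62  0.81 -1.09] op 0.085 grip 58.9
board far tool x,y mm [77.1 -0.6]
board near tool x,y mm [-81. -89.]
board near R tool x,y mm [-81.   87.3]
board far R tool x,y mm [ 77.1 151.4]
block far tool x,y mm [ 48.5 -48.3]
block near tool x,y mm [-46.5 -53.8]
block face far tool x,y mm [46.4 -5.7]
block left far tool x,y mm [ 46.4 -92.1]
block left near tool x,y mm [-46.  -94.4]
lip L tool x,y mm [ 57.5 -16.2]
lip R tool x,y mm [57.5 17.1]
lip web tool x,y mm [64.4  0.4]
plate top far tool x,y mm [58.5  0.8]
plate bot far tool x,y mm [57.1  1.3]
```

>>> drive_tool --pt "0.3 0 0.05 0.8 0 0 0" --pt "0.3 0 0 0.8 0 0 0" --pt "0.3 0 0 0.8 0 0 0" --pt "0.3 0 0 0.8 0 0 0" --pt "0.3 0 0 0.6 0 0 0" --pt "0.3 0 0 0 0 0 0"

```text
time_s: 10.18
tool_pos: [0.4876, 0.0314, 0.1375]
ee_rot: [[0.991, -0.132, -0.003], [-0.132, -0.991, 0.0], [-0.003, 0.0, -1.0]]
ft_force: [-0.3, -1.4, -0.6]
opening: 0.082
grip_force: 58.9
```

>>> drive_tool --pt "0.3 0 0 0.6 0 0 0" --pt "0.3 0 0 0.6 0 0 0" --pt "0.3 0 0 0.6 0 0 0" --pt "0.3 0 0 0.6 0 0 0" --pt "0.3 0 0 0.35 0 0 0" --pt "0.3 0 0 0 0 0 0" --pt "0.3 0 0 0 0 0 0"

```text
time_s: 10.77
tool_pos: [0.4885, 0.0313, 0.1116]
ee_rot: [[0.991, -0.131, -0.0], [-0.131, -0.991, -0.0], [-0.0, 0.0, -1.0]]
ft_force: [-0.3, 0.3, -0.9]
opening: 0.086
grip_force: 58.9
```

>>> drive_tool --pt "0.3 0 0 0.2 0 0 0" --pt "0.3 0 0 0.1 0 0 0" --pt "0.3 0 0 0 0 0 0" --pt "0.3 0 0 0 0 0 0"

```text
time_s: 11.1
tool_pos: [0.4886, 0.0313, 0.1089]
ee_rot: [[0.991, -0.131, 0.0], [-0.131, -0.991, -0.0], [0.0, 0.0, -1.0]]
ft_force: [0.9, 0.1, -1.3]
opening: 0.094
grip_force: 58.9
```

>>> drive_tool --pt "1.2 0 0 0 0 0 0" --pt "1.6 0 0 0 0 0 0" --pt "2.2 0 0 0 0 0 0" --pt "3.0 0 0 0 0 0 0" --pt "3.0 0 0 0 0 0 0" --pt "3.0 0 0 0 0 0 0" --pt "3.0 0 0 -1 0 0 0" --pt "3.0 0 0 -2 0 0 0" --pt "3.0 0 0 -3 0 0 0" --pt "3.0 0 0 -3 0 0 0" --pt "3.0 0 0 -3 0 0 0" --pt "3.0 0 0 -2 0 0 0" --pt "3.0 0 0 0 0 0 0" --pt "3.0 0 0 0 0 0 0"

```text
time_s: 12.27
tool_pos: [0.4889, 0.0313, 0.2497]
ee_rot: [[0.991, -0.131, 0.003], [-0.131, -0.991, -0.0], [0.003, -0.0, -1.0]]
ft_force: [0.4, -0.5, -0.8]
opening: 0.35
grip_force: 0.0
```

```bash
python3 look.py w7.png tall_plate trigger_grip trigger_front handle_grip pad_face; python3 - <<'E'
import cv2;f=cv2.imread("pics/w7.png")[60:340,150:600];cv2.imwrite("pics/w7c.png",cv2.resize(f,None,fx=1.7,fy=1.7,interpolation=cv2.INTER_CUBIC))
E
```

```text
t 12.27 p [0.4889 0.0313 0.2497] yaw(toolx) -7.56 tilt [ 0.003 -0.    -1.   ] F [ 0.38 -0.49 -0.77] op 0.35 grip 0.0
tall_plate 0.87 [322. 172.] [0.4834 0.0315 0.012 ]
trigger_grip 0.97 [483. 186.] [ 0.4684 -0.1178  0.098 ]
trigger_front 0.95 [478. 206.] [ 0.4685 -0.0911  0.146 ]
handle_grip 0.94 [549. 205.] [ 0.4612 -0.1469  0.145 ]
pad_face 0.69 [355. 175.] [ 0.4828 -0.0051  0.046 ]
[[ 0.561  0.021  0.384]
 [-0.287  0.045 -0.957]]
```

View pics/w7c.png

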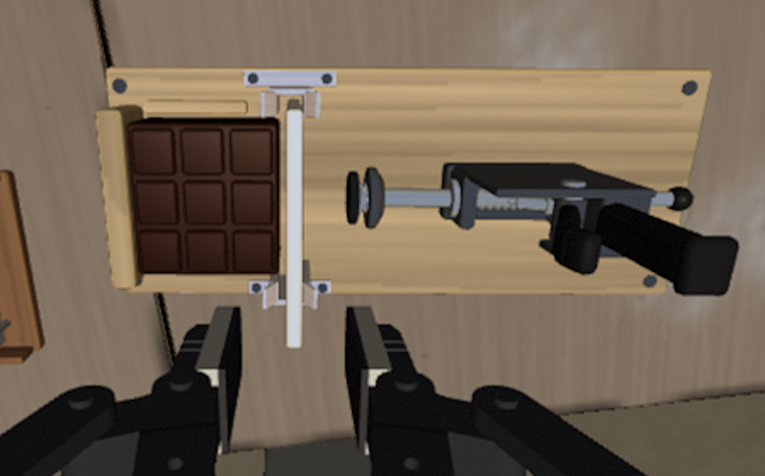

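```bash
python3 - <<'E'
from h import *
W=ctrl.read_camera("wrist")
for t in ("tall_plate","chocolate_block"):
    for r in ctrl.tip_of(t,W)[:2]: print(t,r["p"],atz(W,r["position"],.016))
need([.4642,-.1238,.24],-7.5)
E
```

```text
tall_plate 0.95 [0.4837522  0.02778093 0.016     ]
chocolate_block 0.9 [0.49326241 0.08400492 0.016     ]
t 12.72 p [0.4884 0.0313 0.2483] yaw(toolx) -7.56 tilt [-0.001  0.    -1.   ] F [0.42 0.37 1.08] op 0.352 grip 0.0
tool shift cm [-0.36 15.7   0.83]
rotvec deg [ 0.01  0.05 -0.06] shift after turn [-0.37 15.7   0.83]
```

>>> drive_tool --pt "4 -0.05 2 0 0 0 0" --pt "6 -0.05 3 0 0 0 0" --pt "8 -0.05 3 0 0 0 0" --pt "8 -0.05 3 0 0 0 0" --pt "8 -0.05 2.5 0 0 0 0" --pt "8 0 1 0 0 0 0" --pt "8 0 0 0 0 0 0" --pt "8 0 0 0 0 0 0" --pt "8 0 0 0 0 0 0"

```text
time_s: 13.47
tool_pos: [0.4671, -0.111, 0.2487]
ee_rot: [[0.991, -0.131, -0.0], [-0.131, -0.991, 0.001], [-0.0, -0.001, -1.0]]
ft_force: [0.6, 0.2, 0.2]
opening: 0.937
grip_force: 0.0
```

```bash
python3 look.py w8.png trigger_front handle_grip trigger_grip pad_face; python3 -c "
from h import *
need([.4642,-.1238,.132],-7.5)"
```

```text
t 13.47 p [ 0.4671 -0.111   0.2487] yaw(toolx) -7.52 tilt [-0.     0.001 -1.   ] F [0.56 0.16 0.25] op 0.937 grip 0.0
trigger_front 0.66 [293. 198.] [ 0.4718 -0.0899  0.146 ]
handle_grip 0.79 [362. 206.] [ 0.4577 -0.1426  0.145 ]
trigger_grip 0.77 [328. 179.] [ 0.4725 -0.1179  0.098 ]
trigger_grip 0.5 [294. 199.] [ 0.4575 -0.0836  0.098 ]
pad_face 0.54 [222. 173.] [ 0.4817 -0.0047  0.046 ]
[[ 0.539 -0.122  0.383]
 [-0.289  0.045 -0.956]]
t 13.72 p [ 0.4671 -0.1112  0.2488] yaw(toolx) -7.47 tilt [ 0. -0. -1.] F [ 0.67 -0.62  0.58] op 0.934 grip 0.0
tool shift cm [-0.13  1.28 11.68]
rotvec deg [ 0.   -0.01  0.03] shift after turn [-0.13  1.28 11.68]
```

>>> drive_tool --pt "8 -0.1 1.2 0 0 0 0" --pt "8 0 0 2 0 0 0" --pt "8 0 0 2 0 0 0" --pt "8 0 0 2 0 0 0" --pt "8 0 0 2 0 0 0" --pt "8 0 0 2 0 0 0" --pt "8 0 0 1.2 0 0 0" --pt "8 0 0 0.4 0 0 0" --pt "8 0 0 0 0 0 0" --pt "8 0 0 0 0 0 0"

```text
time_s: 14.55
tool_pos: [0.4647, -0.1243, 0.1333]
ee_rot: [[0.991, -0.132, 0.001], [-0.132, -0.991, -0.0], [0.001, 0.0, -1.0]]
ft_force: [0.5, -1.0, -0.4]
opening: 0.934
grip_force: 0.0
```

```bash
python3 look.py w9.png trigger_front handle_grip trigger_grip pad_face
```

```text
t 14.55 p [ 0.4647 -0.1243  0.1333] yaw(toolx) -7.56 tilt [ 0.001 -0.    -1.   ] F [ 0.52 -0.96 -0.39] op 0.934 grip 0.0
trigger_front 0.79 [242. 276.] [ 0.4704 -0.091   0.146 ]
trigger_front 0.61 [309. 230.] [ 0.4876 -0.1227  0.146 ]
handle_grip 0.93 [366. 277.] [ 0.4626 -0.1441  0.145 ]
trigger_grip 0.71 [310. 234.] [ 0.4658 -0.1183  0.098 ]
trigger_grip 0.23 [369. 279.] [ 0.4324 -0.1494  0.098 ]
pad_face 0.74 [156. 203.] [ 0.4833 -0.0048  0.046 ]
[[ 0.537 -0.135  0.268]
 [-0.288  0.045 -0.956]]
```

>>> drive_tool --pt "8 0 0.5 0 0 0 0" --pt "8 0 0.5 0 0 0 0" --pt "8 0 0.5 0 0 0 0" --pt "8 0 0.3 0 0 0 0" --pt "8 0 0 0 0 0 0" --pt "8 0 0 0 0 0 0"

```text
time_s: 15.3
tool_pos: [0.4624, -0.141, 0.1334]
ee_rot: [[0.991, -0.132, 0.001], [-0.132, -0.991, 0.002], [0.001, -0.002, -1.0]]
ft_force: [1.4, 6.4, 5.2]
opening: 0.936
grip_force: 3.6
```

```bash
python3 look.py w10.png trigger_front handle_grip pad_face
```

```text
t 15.3 p [ 0.4624 -0.141   0.1334] yaw(toolx) -7.6 tilt [ 0.001  0.002 -1.   ] F [1.43 6.4  5.24] op 0.936 grip 3.6
trigger_front 0.59 [227. 278.] [ 0.4679 -0.1011  0.146 ]
handle_grip 0.87 [329. 278.] [ 0.4617 -0.1449  0.145 ]
pad_face 0.8 [119. 205.] [0.4835 0.0061 0.046 ]
[[ 0.534 -0.152  0.268]
 [-0.288  0.047 -0.957]]
```

>>> drive_tool --pt "8 0 0.2 0 0 0 0" --pt "8 0 0.2 0 0 0 0" --pt "8 0 0 0 0 0 0"

```text
time_s: 15.75
tool_pos: [0.4618, -0.1449, 0.1335]
ee_rot: [[0.991, -0.132, 0.001], [-0.132, -0.991, 0.002], [0.001, -0.002, -1.0]]
ft_force: [1.1, 8.1, 5.2]
opening: 0.941
grip_force: 3.7
```

```bash
python3 look.py w11.png trigger_front pad_face
```

```text
t 15.75 p [ 0.4618 -0.1449  0.1335] yaw(toolx) -7.59 tilt [ 0.001  0.002 -1.   ] F [1.06 8.09 5.15] op 0.941 grip 3.7
pad_face 0.95 [112. 204.] [0.4839 0.0073 0.046 ]
[[ 0.534 -0.156  0.268]
 [-0.288  0.047 -0.957]]
```

>>> drive_tool --pt "8 0 -0.8 0 0 0 0" --pt "8 0 -0.8 0 0 0 0" --pt "8 0 -0.6 0 0 0 0" --pt "8 0 0 0 0 0 0" --pt "8 0 0 0 0 0 0" --pt "8 0 0.5 0 0 0 0" --pt "8 0 0.5 0 0 0 0" --pt "8 0 0.5 0 0 0 0" --pt "8 0 0.4 0 0 0 0" --pt "8 0 0.3 0 0 0 0" --pt "8 0 0 0 0 0 0" --pt "8 0 0 0 0 0 0"

```text
time_s: 16.9
tool_pos: [0.4617, -0.1454, 0.1333]
ee_rot: [[0.991, -0.133, 0.001], [-0.133, -0.991, 0.002], [0.001, -0.002, -1.0]]
ft_force: [1.1, 7.3, 4.6]
opening: 0.935
grip_force: 3.4
```

```bash
python3 look.py w12.png trigger_front pad_face tall_plate
```

```text
t 16.9 p [ 0.4617 -0.1454  0.1333] yaw(toolx) -7.62 tilt [ 0.001  0.002 -1.   ] F [1.14 7.28 4.65] op 0.935 grip 3.4
trigger_front 0.65 [230. 284.] [ 0.4644 -0.1061  0.146 ]
pad_face 0.89 [100. 205.] [0.4849 0.0155 0.046 ]
tall_plate 0.72 [108. 194.] [0.485  0.0319 0.012 ]
[[ 0.534 -0.156  0.268]
 [-0.288  0.047 -0.956]]
```

>>> drive_tool --pt "8 0 -0.8 0 0 0 0" --pt "8 0 -0.8 0 0 0 0" --pt "8 0 -0.6 0 0 0 0" --pt "8 0 0 0 0 0 0" --pt "8 0 0 0 0 0 0" --pt "8 0 0.5 0 0 0 0" --pt "8 0 0.5 0 0 0 0" --pt "8 0 0.5 0 0 0 0" --pt "8 0 0.3 0 0 0 0" --pt "8 0 0 0 0 0 0" --pt "8 0 0 0 0 0 0"

```text
time_s: 18.02
tool_pos: [0.4623, -0.1414, 0.1333]
ee_rot: [[0.991, -0.133, 0.001], [-0.133, -0.991, 0.002], [0.001, -0.002, -1.0]]
ft_force: [0.2, 6.6, 5.3]
opening: 0.937
grip_force: 3.5
```

```bash
python3 look.py w13.png trigger_front pad_face tall_plate
```

```text
t 18.02 p [ 0.4623 -0.1414  0.1333] yaw(toolx) -7.62 tilt [ 0.001  0.002 -1.   ] F [0.22 6.55 5.34] op 0.937 grip 3.5
trigger_front 0.87 [228. 285.] [ 0.4647 -0.1015  0.146 ]
pad_face 0.81 [ 93. 207.] [0.4843 0.025  0.046 ]
[[ 0.534 -0.152  0.268]
 [-0.288  0.047 -0.956]]
```

>>> drive_tool --pt "8 0 0.2 0 0 0 0" --pt "8 0 0.2 0 0 0 0" --pt "8 0 0 0 0 0 0"

```text
time_s: 18.47
tool_pos: [0.4618, -0.1453, 0.1333]
ee_rot: [[0.991, -0.132, 0.001], [-0.132, -0.991, 0.002], [0.001, -0.002, -1.0]]
ft_force: [0.3, 6.4, 6.5]
opening: 0.936
grip_force: 3.6
```

```bash
python3 look.py w14.png trigger_front pad_face tall_plate
```

```text
t 18.47 p [ 0.4618 -0.1453  0.1333] yaw(toolx) -7.61 tilt [ 0.001  0.002 -1.   ] F [0.28 6.36 6.48] op 0.936 grip 3.6
trigger_front 0.7 [231. 285.] [ 0.4637 -0.1065  0.146 ]
trigger_front 0.32 [207. 189.] [ 0.5075 -0.1061  0.146 ]
pad_face 0.8 [ 84. 205.] [0.4864 0.0275 0.046 ]
[[ 0.534 -0.156  0.268]
 [-0.288  0.047 -0.956]]
```

>>> drive_tool --pt "8 0 -0.8 0 0 0 0" --pt "8 0 -0.8 0 0 0 0" --pt "8 0 -0.6 0 0 0 0" --pt "8 0 0 0 0 0 0" --pt "8 0 0 0 0 0 0" --pt "8 0 0.4 0 0 0 0" --pt "8 0 0.4 0 0 0 0" --pt "8 0 0.2 0 0 0 0" --pt "8 0 0 0 0 0 0" --pt "8 0 0 0 0 0 0"

```text
time_s: 19.5
tool_pos: [0.4632, -0.1336, 0.1331]
ee_rot: [[0.991, -0.132, 0.001], [-0.132, -0.991, 0.001], [0.0, -0.001, -1.0]]
ft_force: [0.5, 5.7, 3.4]
opening: 0.935
grip_force: 2.9
```

```bash
python3 look.py w15.png pad_face
```

```text
t 19.5 p [ 0.4632 -0.1336  0.1331] yaw(toolx) -7.61 tilt [ 0.001  0.001 -1.   ] F [0.51 5.72 3.41] op 0.935 grip 2.9
pad_face 0.86 [101. 204.] [0.4871 0.0262 0.046 ]
[[ 0.535 -0.144  0.268]
 [-0.288  0.047 -0.956]]
```

>>> drive_tool --pt "8 0 0.15 0 0 0 0" --pt "8 0 0.05 0 0 0 0" --pt "8 0 0 0 0 0 0"

```text
time_s: 19.85
tool_pos: [0.4631, -0.135, 0.1333]
ee_rot: [[0.991, -0.133, 0.001], [-0.133, -0.991, 0.002], [0.001, -0.002, -1.0]]
ft_force: [1.0, 8.5, 6.1]
opening: 0.939
grip_force: 4.2
```

>>> drive_tool --pt "8 0 0.15 0 0 0 0" --pt "8 0 0 0 0 0 0" --pt "8 0 0 0 0 0 0"

```text
time_s: 20.1
tool_pos: [0.4629, -0.1363, 0.1334]
ee_rot: [[0.991, -0.132, 0.001], [-0.132, -0.991, 0.003], [0.001, -0.003, -1.0]]
ft_force: [1.8, 8.9, 6.3]
opening: 0.94
grip_force: 4.6
```

```bash
python3 look.py w16.png pad_face trigger_front
```

```text
t 20.1 p [ 0.4629 -0.1363  0.1334] yaw(toolx) -7.61 tilt [ 0.001  0.003 -1.   ] F [1.81 8.92 6.28] op 0.94 grip 4.6
pad_face 0.84 [ 93. 205.] [0.4861 0.0303 0.046 ]
trigger_front 0.64 [229. 280.] [ 0.4674 -0.0971  0.146 ]
[[ 0.535 -0.147  0.268]
 [-0.288  0.048 -0.956]]
```

>>> drive_tool --pt "8 0 0.15 0 0 0 0" --pt "8 0 0 0 0 0 0" --pt "8 0 0 0 0 0 0"

```text
time_s: 20.5
tool_pos: [0.4627, -0.1378, 0.1334]
ee_rot: [[0.991, -0.132, 0.001], [-0.132, -0.991, 0.002], [0.001, -0.003, -1.0]]
ft_force: [1.2, 9.6, 6.4]
opening: 0.935
grip_force: 4.6
```

```bash
python3 look.py w17.png pad_face trigger_front tall_plate
```

```text
t 20.5 p [ 0.4627 -0.1378  0.1334] yaw(toolx) -7.61 tilt [ 0.001  0.002 -1.   ] F [1.19 9.56 6.4 ] op 0.935 grip 4.6
pad_face 0.95 [ 90. 205.] [0.4862 0.0306 0.046 ]
trigger_front 0.87 [227. 279.] [ 0.4679 -0.0977  0.146 ]
trigger_front 0.74 [112. 193.] [ 0.5121 -0.0605  0.146 ]
[[ 0.535 -0.149  0.268]
 [-0.288  0.048 -0.956]]
```

>>> drive_tool --pt "8 0 0.15 0 0 0 0" --pt "8 0 0 0 0 0 0" --pt "8 0 0 0 0 0 0"

```text
time_s: 20.95
tool_pos: [0.4626, -0.1392, 0.1334]
ee_rot: [[0.991, -0.132, 0.001], [-0.132, -0.991, 0.003], [0.001, -0.003, -1.0]]
ft_force: [1.1, 9.8, 7.9]
opening: 0.939
grip_force: 4.7
```

```bash
python3 look.py w18.png pad_face tall_plate
```

```text
t 20.95 p [ 0.4626 -0.1392  0.1334] yaw(toolx) -7.61 tilt [ 0.001  0.003 -1.   ] F [1.08 9.81 7.86] op 0.939 grip 4.7
pad_face 0.63 [ 87. 203.] [0.4878 0.0313 0.046 ]
[[ 0.535 -0.15   0.268]
 [-0.288  0.048 -0.956]]
```

>>> drive_tool --pt "8 0 0.15 0 0 0 0" --pt "8 0 0 0 0 0 0" --pt "8 0 0 0 0 0 0"

```text
time_s: 21.35
tool_pos: [0.4624, -0.1404, 0.1335]
ee_rot: [[0.991, -0.133, 0.001], [-0.133, -0.991, 0.003], [0.001, -0.003, -1.0]]
ft_force: [0.3, 10.6, 9.0]
opening: 0.933
grip_force: 5.4
```

>>> drive_tool --pt "8 0 0.15 0 0 0 0" --pt "8 0 0 0 0 0 0" --pt "8 0 0 0 0 0 0"

```text
time_s: 21.6
tool_pos: [0.4622, -0.1418, 0.1335]
ee_rot: [[0.991, -0.133, 0.001], [-0.133, -0.991, 0.003], [0.001, -0.003, -1.0]]
ft_force: [1.2, 11.0, 8.3]
opening: 0.937
grip_force: 5.5
```

```bash
python3 look.py w19.png pad_face tall_plate trigger_front
```

```text
t 21.6 p [ 0.4622 -0.1418  0.1335] yaw(toolx) -7.62 tilt [ 0.001  0.003 -1.   ] F [ 1.24 10.96  8.27] op 0.937 grip 5.5
pad_face 0.55 [ 81. 207.] [0.4855 0.0337 0.046 ]
trigger_front 0.8 [231. 283.] [ 0.4649 -0.1028  0.146 ]
[[ 0.534 -0.153  0.268]
 [-0.288  0.048 -0.957]]
```

>>> drive_tool --pt "8 0 0.15 0 0 0 0" --pt "8 0 0 0 0 0 0" --pt "8 0 0 0 0 0 0"

```text
time_s: 22.05
tool_pos: [0.4621, -0.1431, 0.1336]
ee_rot: [[0.991, -0.133, 0.001], [-0.133, -0.991, 0.004], [0.001, -0.004, -1.0]]
ft_force: [0.5, 12.2, 8.8]
opening: 0.942
grip_force: 6.0
```

>>> drive_tool --pt "8 0 0.15 0 0 0 0" --pt "8 0 0 0 0 0 0" --pt "8 0 0 0 0 0 0"

```text
time_s: 22.3
tool_pos: [0.4619, -0.1444, 0.1336]
ee_rot: [[0.991, -0.133, 0.002], [-0.133, -0.991, 0.004], [0.001, -0.004, -1.0]]
ft_force: [0.9, 13.5, 9.7]
opening: 0.942
grip_force: 6.5
```

```bash
python3 look.py w20.png pad_face tall_plate trigger_front; python3 - <<'E'
from h import *
for n in("scene","top"):
    P=ctrl.read_camera(n)
    for t in("tall_plate","pad_face","chocolate_block"):
        for r in ctrl.tip_of(t,P)[:2]: print(n,t,round(r["p"],2),np.round(atz(P,r["position"],.046 if t=="pad_face" else .016),4))
E
```

```text
t 22.3 p [ 0.4619 -0.1444  0.1336] yaw(toolx) -7.62 tilt [ 0.002  0.004 -1.   ] F [ 0.85 13.49  9.74] op 0.942 grip 6.5
pad_face 0.93 [ 81. 205.] [0.4866 0.031  0.046 ]
[[ 0.534 -0.155  0.268]
 [-0.287  0.049 -0.957]]
scene tall_plate 0.78 [0.4932 0.0384 0.016 ]
scene chocolate_block 0.92 [0.5939 0.4993 0.016 ]
scene chocolate_block 0.58 [0.4927 0.0925 0.016 ]
top tall_plate 0.73 [0.4839 0.0413 0.016 ]
top pad_face 0.61 [0.4977 0.0337 0.046 ]
top chocolate_block 0.98 [0.4952 0.0886 0.016 ]
top chocolate_block 0.32 [0.4875 0.0362 0.016 ]
```

```bash
python3 - <<'E'
import cv2,numpy as np
for n,c in (("w14",84),("w15",101),("w16",93),("w18",87),("w20",81)):
    g=cv2.cvtColor(cv2.imread(f"pics/{n}.png"),cv2.COLOR_BGR2GRAY)
    print(n)
    for r in range(197,216,4): print(r,g[r,c-14:c+30].tolist())
E
```

```text
w14
197 [27, 21, 22, 23, 23, 22, 21, 16, 8, 7, 6, 10, 5, 39, 61, 59, 57, 57, 58, 59, 58, 53, 49, 49, 48, 49, 47, 49, 48, 45, 47, 45, 45, 46, 42, 35, 25, 22, 19, 18, 21, 21, 17, 24]
201 [22, 21, 24, 22, 20, 21, 16, 7, 5, 7, 2, 10, 39, 61, 58, 58, 58, 60, 60, 60, 54, 51, 52, 51, 49, 50, 50, 48, 48, 50, 50, 47, 49, 45, 37, 27, 20, 21, 19, 16, 52, 105, 131, 128]
205 [22, 24, 24, 24, 23, 20, 18, 6, 6, 7, 6, 16, 43, 61, 60, 60, 60, 60, 60, 59, 56, 55, 54, 54, 53, 53, 53, 51, 51, 52, 50, 51, 50, 46, 33, 26, 20, 21, 17, 28, 90, 129, 125, 125]
209 [23, 20, 21, 22, 21, 22, 20, 10, 10, 6, 9, 8, 37, 61, 60, 60, 60, 61, 60, 59, 56, 54, 54, 54, 54, 55, 55, 53, 53, 52, 51, 51, 51, 48, 36, 24, 21, 18, 21, 16, 70, 119, 132, 128]
213 [19, 22, 22, 21, 22, 21, 21, 12, 11, 6, 8, 6, 37, 62, 61, 62, 59, 61, 59, 58, 55, 53, 53, 54, 54, 54, 54, 53, 54, 52, 52, 50, 51, 53, 49, 37, 25, 20, 20, 21, 20, 18, 19, 48]
w15
197 [22, 21, 19, 24, 20, 15, 8, 7, 8, 7, 11, 41, 61, 59, 58, 57, 57, 59, 57, 53, 48, 49, 49, 50, 47, 48, 47, 48, 48, 47, 46, 45, 40, 31, 18, 21, 19, 20, 21, 17, 23, 40, 44, 44]
201 [23, 25, 26, 21
[... 2746 characters left out ...]
 60, 58, 58, 54, 51, 52, 50, 49, 49, 50, 49, 48, 49, 48, 48, 47, 44, 33, 24, 20, 21, 19, 17, 50, 105, 130, 127, 127, 127, 127, 126, 126, 126]
205 [23, 24, 21, 15, 5, 35, 60, 59, 60, 60, 60, 60, 60, 56, 54, 53, 54, 54, 54, 52, 52, 51, 52, 51, 51, 49, 49, 41, 30, 20, 23, 21, 16, 29, 89, 129, 125, 126, 125, 125, 126, 125, 126, 125]
209 [21, 21, 22, 18, 7, 27, 52, 60, 59, 60, 59, 59, 58, 56, 54, 53, 55, 53, 55, 54, 54, 53, 52, 52, 52, 50, 52, 46, 33, 23, 20, 20, 19, 17, 68, 118, 130, 128, 129, 128, 129, 129, 128, 129]
213 [21, 22, 23, 22, 11, 19, 46, 61, 60, 60, 60, 59, 58, 58, 54, 52, 52, 53, 55, 53, 55, 53, 52, 51, 52, 52, 50, 50, 46, 35, 23, 19, 20, 21, 19, 16, 21, 36, 55, 64, 66, 64, 64, 66]
```

```bash
cat > gap.py <<'E'
import sys
from h import *
p,R,s=st()
P=ctrl.read_camera("wrist"); cv2.imwrite("pics/"+sys.argv[1],P["frame"])
a,b=atz(P,(76,205),.063),atz(P,(86,205),.063); a2,b2=atz(P,(76,205),.046),atz(P,(86,205),.046)
print("mm/px",np.linalg.norm(a-b)*100,np.linalg.norm(a2-b2)*100)
for n in ["w13","w14","w15","w16","w18","w20",sys.argv[1][:-4]]:
    g=cv2.cvtColor(cv2.imread(f"pics/{n}.png"),cv2.COLOR_BGR2GRAY).astype(float)
    out=[]
    for r in range(199,212):
        row=g[r,55:130]; e=next(i for i in range(len(row)-3) if row[i]>30 and row[i+2]>52 and row[i+3]>52) # head edge
        x=e-1+(33-row[e-1])/(row[e]-row[e-1]); j=e-1
        while row[j]<14.5: j-=1
        y=j+(row[j]-14.5)/(row[j]-row[j+1]); out.append(x-y)
    print(n,np.round(np.median(out),2),np.round(np.mean(out),2))
E
python3 gap.py w21.png
```

```text
t 22.9 p [ 0.4619 -0.1445  0.1337] yaw(toolx) -7.62 tilt [ 0.002  0.004 -1.   ] F [ 1.4  12.17  9.94] op 0.936 grip 6.4
mm/px 0.6831725336358513 0.7397805080144325
w13 -0.28 -0.28
w14 -0.28 -0.29
w15 -0.36 -0.36
w16 -0.31 -0.32
w18 -0.28 -0.29
w20 -0.28 -0.29
w21 -0.28 -0.29
```

>>> drive_tool --pt "8 0 0.1 0 0 0 0" --pt "8 0 0 0 0 0 0" --pt "8 0 0 0 0 0 0" --pt "8 0 0 0 0 0 0" --pt "8 0 0 0 0 0 0"

```text
time_s: 23.37
tool_pos: [0.4618, -0.1452, 0.1337]
ee_rot: [[0.991, -0.133, 0.002], [-0.133, -0.991, 0.004], [0.001, -0.004, -1.0]]
ft_force: [1.4, 14.9, 10.0]
opening: 0.936
grip_force: 7.1
```

```bash
python3 look.py w22.png pad_face tall_plate; python3 - <<'E'
import cv2
g=cv2.cvtColor(cv2.imread("pics/w22.png"),cv2.COLOR_BGR2GRAY)
for r in range(197,216,4): print(r,g[r,60:95].tolist())
E
```

```text
t 23.37 p [ 0.4618 -0.1452  0.1337] yaw(toolx) -7.62 tilt [ 0.002  0.004 -1.   ] F [ 1.44 14.89  9.95] op 0.936 grip 7.1
pad_face 0.93 [ 79. 204.] [0.4877 0.0317 0.046 ]
pad_face 0.49 [319. 279.] [ 0.402  -0.1355  0.046 ]
tall_plate 0.32 [316. 276.] [ 0.3857 -0.13    0.012 ]
[[ 0.534 -0.156  0.268]
 [-0.287  0.049 -0.957]]
197 [61, 61, 55, 33, 21, 23, 20, 20, 22, 21, 19, 10, 38, 60, 58, 57, 57, 56, 57, 55, 52, 47, 48, 48, 48, 48, 48, 45, 46, 46, 46, 45, 47, 43, 36]
201 [61, 51, 23, 21, 22, 20, 24, 23, 24, 17, 9, 38, 60, 58, 57, 58, 59, 61, 59, 55, 52, 52, 51, 49, 49, 50, 50, 50, 49, 48, 50, 47, 46, 40, 28]
205 [61, 51, 23, 21, 22, 22, 22, 22, 21, 16, 18, 42, 61, 58, 60, 61, 60, 60, 59, 56, 53, 53, 53, 54, 52, 52, 51, 51, 50, 51, 50, 50, 47, 37, 24]
209 [62, 55, 32, 20, 23, 22, 23, 21, 22, 18, 8, 37, 60, 59, 60, 59, 59, 60, 58, 55, 53, 53, 54, 54, 53, 53, 54, 53, 52, 51, 52, 52, 50, 40, 28]
213 [62, 59, 43, 18, 22, 23, 21, 23, 23, 21, 8, 32, 58, 61, 61, 61, 59, 58, 56, 54, 52, 53, 52, 54, 54, 52, 54, 54, 53, 50, 50, 50, 51, 48, 41]
```

```bash
python3 -c "
from rig import ctrl
print(ctrl.job_done())"
```

```text
the job is handed in; nothing more can be done
None
```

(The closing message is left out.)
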